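Switch the ball sorter to its other chute

ROBOT

A 6-joint arm with a two-finger parallel gripper is mounted at the origin on a cart in front of the work surface, level with it; the furniture and walls round the work are solid. World frame = base frame: x ahead of the robot, y to its left, z up, the work surface at z = 0. Lengths are in mm, angles in rad, forces in N, time in s.
With the tool pointing down it reaches from about 300 to 775 mm from the base axis. Payload 14.6 kg.
Tool frame: the origin (TCP) lies between the finger pads; the fingertips stand 22 mm ahead of it and the grasp point (between the pads) lies 3 mm ahead of it (finger_overhang is the distance from the TCP to the fingertips, in mm); z points along the fingers, y is the direction in which the jaws open and shut (so a half turn about z gives the same grasp; the last joint's range is limited). The gripper opens to 94 mm and grips with 3 to 60 N. Pads are 16 mm wide; open, the fingers measure 119 mm over their backs; the gripper's body (75 mm by 177 mm) begins 78 mm behind the grasp point.
Start: joints at [-1.357, 0.3, 1.521, -0, 1.321, -0.067], TCP at [152.412, -528.451, 227.446] pointing down, gripper open.
Joint ranges: [-3.03, 3.03], [-0.79, 2.21], [0.23, 2.52], [-1.04, 4.18], [0, 3.07], [-2.55, 2.55]. Speed limits (rad/s): [2.22, 2.22, 2.57, 3.14, 3.14, 3.14].

INTERFACE

Orientations are given as [roll, pitch, yaw] about the fixed x, y, z axes, in that order (R = Rz(yaw) Ry(pitch) Rx(roll)).
In Python, from cell import * gives the robot as it stands.
- The arm moves only by the tool jog_arm, never from a script. Its argument "increments" is a list of rows, each a list of 7 numbers: the shift along the tool's x, y, z in cm, then the turn, a rotation vector about the tool's x, y, z in degrees, then the finger opening in cm, from 0 to 9.4. In form: [[x, y, z, wx, wy, wz, grip], ...]. A call has 1 to 20 rows; each row shifts and turns the commanded pose from where the row before left it, along the tool's axes as they then stand; what a row does not reach is not made up. A row lasts 1/8 s, in which the tool goes at most 62.5 mm and 10.7 degrees, less where a joint would pass 70% of its speed; a pose out of reach is approached as far as the arm can. A call is refused whole if a number of a shift passes 6.25 or a number of a turn 10.7, either way. A call with a gripper value outside its range is refused whole. The fingers move at their own pace and stop on an object; "squeeze" is the grip in N (left out, the last holds). Time passes only in rows, so rows that do not move let the fingers close. It gives the time, the measured TCP pose, the force and the opening at its end, in the units of the state.
- read_state(): the state, without advancing time (a new reading comes with each control period).
- camera(name): name is "side" or "top"; returns a dict with "image" (420x560x3 uint8, red, green, blue), "K" (3x3 intrinsics, pixels), "rvec" (rotation vector, rad) and "tvec" (3), from world to camera coordinates, as OpenCV has them. Camera axes: x right, y down, z forward; pixel columns grow to the right and rows downward; lengths in mm; the calibration is good to about 2 mm. A picture is of the moment at which its call begins. There is no depth.
- sign_off(): hands the job in, once; it reports no verdict.
Trained networks look in a picture, given as the dict that the camera call returned (one of the last four; its "shot" number tells which), for a name from the list of things; names that differ only in an ending like _2 or _b are one class to them, and where a whole thing is asked for, a point or a joint stands for the part that bears it (a point fixed in the world has none). Each returns a list of dicts, best first, with "conf" (0 to 1); they miss things now and then, are a little off and sometimes report something else, mostly with a low value. They report only what shows in the picture. A call takes as long as a camera call.
- recognise(picture, name): "centre" ([x, y, z] in mm, in the coordinates of the camera as it stood for that picture, good to about 4 mm: the middle of the surface that is visible of it).
- regions_of(picture, name): "mask" (420x560 bool, what is visible of it).
The state is a dict: "clock": time; "joints": joint angles; "qd": joint speeds; "effort": joint torques, N m; "eef_pos": TCP position; "eef_rot": TCP orientation; "wrist_force": force on the tool from outside, world axes, zero at the start; "moment": the same for the moment, N m; "finger_gap": finger opening in mm.
Only numpy, scipy, OpenCV 4.12 (cv2) and the standard library are available. Lean on these libraries where they do the work, as an engineer would, in place of code of your own. Each camera call takes 0.05 s, during which the arm holds its last target.

TASK

The seesaw gate of the ball sorter is tipped towards one of its two bins. With the fingertips press the raised end of the gate down until it rocks over to the other side, then push the tab of the feed stop outwards, to the right, away from the lane, so that all three waiting balls roll down into the bin on the newly lowered side. Grasp and lift nothing, do not touch the balls, and leave the bottles, dish and timer where they are.

Things in the scene. Friction and masses are not known exactly. Their poses are not given: they have to be found in the camera images.
- sorter: Bench sorter for grinding balls, bare metal, fixed. Origin: centre of the base's underside, under the gate's pivot. x runs from the front (robot side) to the feed lane at the back, y to its left, z up. Base 335 mm along y. Feed lane (34 mm wide) along x at y 0, x 16 to 156 mm, floor sloping from 89 mm high (front) to 106 mm, walls 13 mm above it. Highest point 145 mm.
- left_bin (a point): Middle of the sorter's left bin, 121 mm left of the pivot, 20 mm above the work surface. Open bin, inside 70 mm in x by 87 mm in y, walls up to 60 mm high.
- right_bin (a point): Middle of the same bin on the right, 121 mm right of the pivot. Beside it, further right, stands the tall bench analyser, close by: approach the sorter from in front or from high above.
- gate (a joint): Tilt of the seesaw gate, rad: a 160 mm trough along the sorter's y, pivot along x 65 mm up. -0.35 to +0.35; positive: left end up, balls run into the right bin; negative: into the left bin. A round weight (36 mm, up to 58 mm above the pivot, front middle) makes it flop to either end stop. Starts on either stop. Under 1 N on a pad moves it.
- left_pad (a point): Centre of the top of the flat ribbed press pad (36 mm in x by 32 mm in y) at the front of the gate's left end, 58 mm left of the pivot. About 90 mm above the work surface when up, 50 mm when down. Nothing stands above it.
- right_pad (a point): The same pad at the gate's right end, 58 mm right of the pivot.
- stop (a joint): Travel in m of the sliding stop across the feed lane: 0 shut (its blade blocks the lane), 0.045 fully open; it slides to the sorter's right (-y), friction about 0.6 N, and stays where it is left. The blade has left the lane from about 0.03 on.
- stop_tab (a point): Top edge, middle of the left face of the stop's upright grey tab (26 mm in x, 6 in y, 50 tall), about 145 mm up. This face, towards the lane, is pushed to the right to open the stop. When shut it is 54 mm right of the lane's middle, with 37 mm of room up to the lane's wall, but for the stop's flat crossbar, 8 mm in x, its top 29 mm below this point.
- ball_1_center (a point): Centre of the front white ceramic grinding ball, 24 mm in diameter, about 40 g; the three wait in a row in the feed lane behind the stop.
- ball_2_center (a point): Centre of the middle white ceramic grinding ball, 24 mm in diameter, about 40 g; the three wait in a row in the feed lane behind the stop.
- ball_3_center (a point): Centre of the rear white ceramic grinding ball, 24 mm in diameter, about 40 g; the three wait in a row in the feed lane behind the stop.
- bottle_a: Bystander: white 20 mm bottle, 54 mm tall, standing behind the right bin; origin at its foot.
- bottle_b: Bystander: the same bottle, behind the left bin.
- dropper: Bystander: brown dropper bottle with black cap, 28 mm wide, 68 mm tall; origin at its foot.
- dish: Bystander: petri dish, 62 mm wide, 13 mm high; origin at its underside.
- timer: Bystander: flat white bench timer, 60x70x16 mm; origin at its underside.

How it is judged (in metres and radians):
On the way, in this order (a step that is already met when the one before it is completed fails the run):
1. the gate is rocked over to the other side while all the balls still wait behind the stop (distance of left_pad from where it was at the start of the episode above 0.03 m and (value of joint gate above 0.28 rad or value of joint gate below -0.28 rad) and x of each of ball_1_center, ball_2_center, ball_3_center in the frame of sorter above 0.065 m), for 0.2 s.
2. the feed stop is pushed open (value of joint stop above 0.025 m), for 0.1 s.
At the end, for the whole second after the job is handed in: The gate rests tipped (over 0.28 rad) to the side opposite to its start, and all three balls lie at rest in the bin on that side (distance of left_pad from where it was at the start of the episode above 0.03 m and linear speed of each of ball_1, ball_2, ball_3 below 0.03 m/s and ((value of joint gate above 0.28 rad and y of ball_1_center in the frame of sorter between -0.165 and -0.078 m and x of ball_1_center in the frame of sorter between -0.036 and 0.036 m and height (world z) of each of ball_1_center, ball_2_center, ball_3_center below 0.055 m and y of ball_2_center in the frame of sorter between -0.165 and -0.078 m and x of ball_2_center in the frame of sorter between -0.036 and 0.036 m and y of ball_3_center in the frame of sorter between -0.165 and -0.078 m and x of ball_3_center in the frame of sorter between -0.036 and 0.036 m) or (value of joint gate below -0.28 rad and y of ball_1_center in the frame of sorter between 0.078 and 0.165 m and x of ball_1_center in the frame of sorter between -0.036 and 0.036 m and height (world z) of each of ball_1_center, ball_2_center, ball_3_center below 0.055 m and y of ball_2_center in the frame of sorter between 0.078 and 0.165 m and x of ball_2_center in the frame of sorter between -0.036 and 0.036 m and y of ball_3_center in the frame of sorter between 0.078 and 0.165 m and x of ball_3_center in the frame of sorter between -0.036 and 0.036 m))); the robot touches nothing.
It fails at once if the fingers touch a ball (contact force between the fingers and ball_1 above 0.2 N or contact force between the fingers and ball_2 above 0.2 N or contact force between the fingers and ball_3 above 0.2 N).
It fails at once if a ball is lifted out of the sorter or falls beside it (height (world z) of any of ball_1_center, ball_2_center, ball_3_center above 0.15 m or height (world z) of any of ball_1_center, ball_2_center, ball_3_center below 0.0135 m).
It fails at once if a bottle, the dish or the timer is moved by more than 15 mm or lifted (distance of any of bottle_a, bottle_b, dropper, dish, timer from where it was at the start of the episode above 0.015 m).
It also fails if it takes over 48 s, if anything falls off the work surface, if the arm or the gripper's body presses on something with over 40 N, if the wrist force passes 120 N, or if a joint passes its speed limit or range.

## Working session

There is one attempt and no reset: what is moved stays moved. The work goes in short steps, Python scripts to look and compute and a tool call to move; the robot and the scene stay as the last step left them, time stands still between calls to the robot, and variables do not carry over. Pictures are saved under pics/ and viewed, and the job is handed in when it is done.

Besides the shell and the picture viewer there is one more tool, called after "Call:" as name(argument=value, ...) on one line, values as JSON. jog_arm: Moves the arm, as the interface text tells. Its arguments: {"type":"object","properties":{"increments":{"type":"array"},"squeeze":{"type":"number"}},"required":["increments"]}

```bash
mkdir -p pics; ls
python3 - <<'E'
from cell import *
import cv2
print(read_state())
for n in ("side","top"):
    p=camera(n); cv2.imwrite(f"pics/{n}0.png",p["image"][:,:,::-1]); print(n,p["K"],p["rvec"],p["tvec"])
    R=cv2.Rodrigues(p["rvec"])[0]
    import numpy as np
    for k in ["sorter","left_pad","right_pad","stop_tab","ball_1_center","dropper","dish","timer","bottle_a","gate","left_bin"]:
        try: r=recognise(p,k)
        except Exception as e: print(k,e); continue
        print(k,[(np.round(R.T@(np.array(d["centre"])-p["tvec"].ravel())).tolist(),round(d["conf"],2)) for d in r])
E
```

```text
pics
{'clock': 0.0, 'joints': array([-1.35663076e+00,  3.00451796e-01,  1.52160861e+00, -4.42895420e-05,
        1.32068159e+00, -6.65982628e-02]), 'qd': array([-1.15632160e-03,  1.93080073e-03,  1.74389530e-03,  1.63344505e-03,
       -1.11900181e-05,  3.94786970e-05]), 'effort': array([-1.01573660e-03, -5.31809378e+01, -3.52740347e+01,  7.07675703e-02,
        2.44266016e-02, -8.34732919e-05]), 'eef_pos': array([ 152.33495996, -528.22786942,  226.88525835]), 'eef_rot': array([-3.14044301e+00, -3.36835923e-05,  2.80774799e-01]), 'wrist_force': array([-0.92571195, -0.05323958, -0.83935671]), 'moment': array([-0.00286222, -0.00817842, -0.05413483]), 'finger_gap': 94.13853376355671}
side [[397.97624539   0.         281.36259692]
 [  0.         397.97624539 205.74048105]
 [  0.           0.           1.        ]] [ 0.32009091 -2.57817658  1.5228617 ] [ 609.56727356  121.82301259 1337.37873235]
sorter [([535.0, 435.0, 22.0], 0.69)]
left_pad [([509.0, 385.0, 91.0], 0.66)]
right_pad [([510.0, 386.0, 96.0], 0.74)]
stop_tab [([602.0, 367.0, 121.0], 0.51)]
ball_1_center [([604.0, 364.0, 119.0
[... 219 characters left out ...]
93.26676653   0.         278.35304422]
 [  0.         493.26676653 213.83339405]
 [  0.           0.           1.        ]] [ 2.16601153 -2.10441173  0.19010042] [  72.8250354   620.24390496 1542.65956973]
sorter [([526.0, 404.0, 22.0], 0.96)]
left_pad [([515.0, 373.0, 79.0], 0.8)]
right_pad [([516.0, 374.0, 84.0], 0.63), ([526.0, 403.0, 23.0], 0.32)]
stop_tab [([598.0, 379.0, 113.0], 0.62)]
ball_1_center [([593.0, 413.0, 114.0], 0.55)]
dropper [([695.0, 326.0, 43.0], 0.32)]
dish [([569.0, -376.0, 16.0], 0.68)]
timer [([484.0, -231.0, 15.0], 0.73)]
bottle_a [([553.0, 549.0, 40.0], 0.37)]
gate [([514.0, 370.0, 73.0], 0.63), ([601.0, 379.0, 115.0], 0.3)]
left_bin [([522.0, 402.0, 26.0], 0.71)]
```

View pics/side0.png

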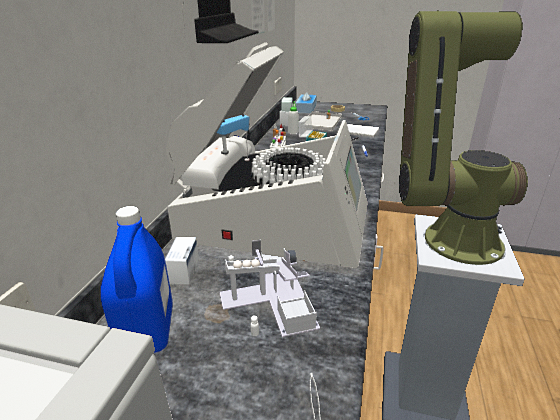

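View pics/top0.png

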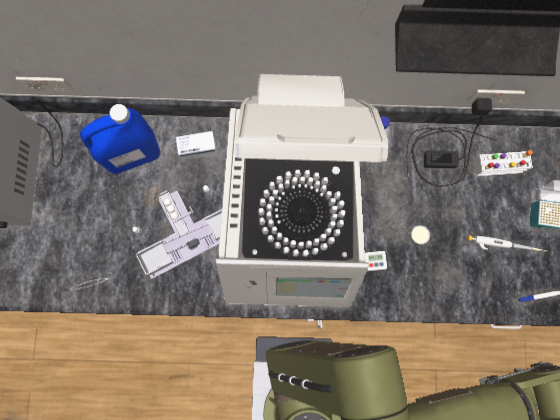

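Run:
```python
import cv2
a=cv2.imread("pics/side0.png");b=cv2.imread("pics/top0.png")
cv2.imwrite("pics/s1.png",cv2.resize(a[150:350,60:330],None,fx=2.9,fy=2.9,interpolation=cv2.INTER_CUBIC))
cv2.imwrite("pics/t1.png",cv2.resize(b[150:330,50:300],None,fx=3.2,fy=3.2,interpolation=cv2.INTER_CUBIC))
```

```text
(no output)
```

View pics/s1.png

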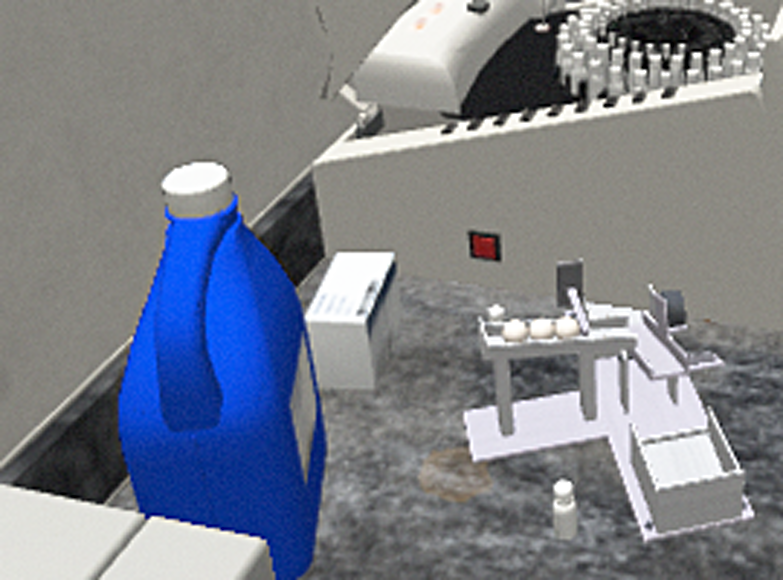

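View pics/t1.png

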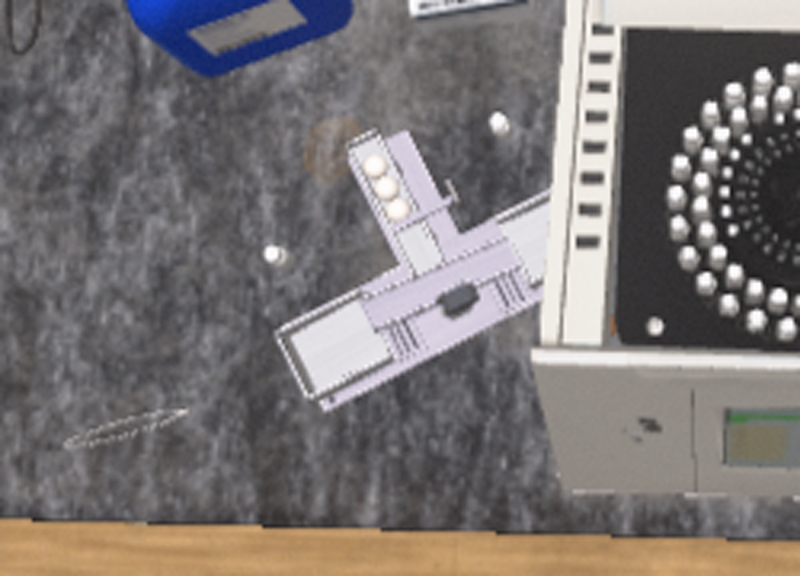

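Run:
```python
import cv2
a=cv2.imread("pics/side0.png");b=cv2.imread("pics/top0.png")
cv2.imwrite("pics/s2.png",cv2.resize(a[230:340,210:330],None,fx=5,fy=5,interpolation=cv2.INTER_CUBIC))
cv2.imwrite("pics/t2.png",cv2.resize(b[180:285,130:230],None,fx=5.5,fy=5.5,interpolation=cv2.INTER_CUBIC))
```

```text
(no output)
```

View pics/s2.png

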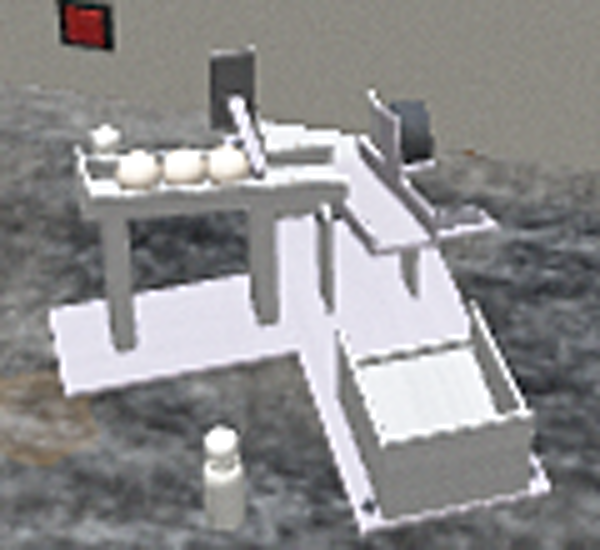

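View pics/t2.png

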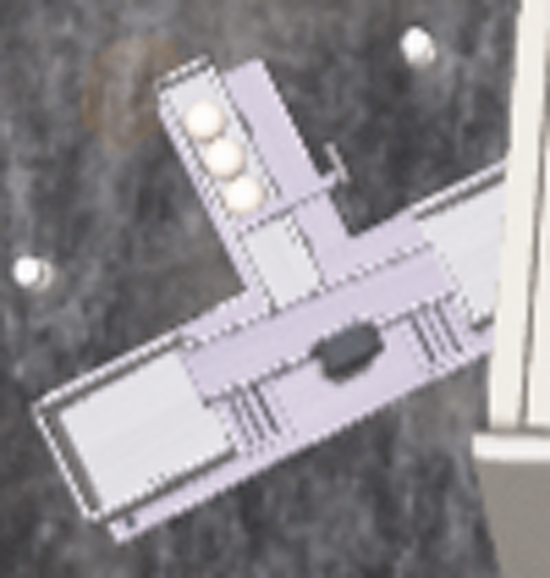

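```bash
cat > h.py <<'E'
import numpy as np,cv2,json
from scipy.optimize import least_squares
CAL={"side":dict(K=np.array([[397.97624539,0,281.36259692],[0,397.97624539,205.74048105],[0,0,1]]),rvec=np.array([0.32009091,-2.57817658,1.5228617]),tvec=np.array([609.56727356,121.82301259,1337.37873235])),
"top":dict(K=np.array([[493.26676653,0,278.35304422],[0,493.26676653,213.83339405],[0,0,1]]),rvec=np.array([2.16601153,-2.10441173,0.19010042]),tvec=np.array([72.8250354,620.24390496,1542.65956973]))}
def proj(c,P):
    C=CAL[c]; return cv2.projectPoints(np.atleast_2d(P).astype(float),C["rvec"],C["tvec"],C["K"],None)[0].reshape(-1,2)
def s2w(pose,P):
    x,y,a=pose[:3]; P=np.atleast_2d(P).astype(float); c,s=np.cos(a),np.sin(a)
    return np.c_[x+c*P[:,0]-s*P[:,1], y+s*P[:,0]+c*P[:,1], P[:,2]]
S=lambda u,v:(210+u/5,230+v/5); T=lambda u,v:(130+u/5.5,180+v/5.5)
E
cat > fit.py <<'E'
from h import *
# params x,y,a, ballx1, xf(base front), tabx
def model(p):
    out=[]
    def add(c,P,o): out.append(proj(c,s2w(p,P))[0]-np.array(o))
    for i,(t,s) in enumerate([((243,193),(227,163)),((222,157),(183,166)),((204,118),(138,168))]):
        bx=p[3]+24*i; z=89+(bx-16)/140*17+12
        add("top",[bx,0,z],T(*t)); add("side",[bx,0,z],S(*s))
    add("top",[p[4],167.5,5],T(118,540)); add("side",[p[4],167.5,5],S(548,486))
    add("side",[p[5],-54,145],S(232,50)); add("top",[p[5],-57,145],T(336,163))
    return np.array(out)
r=least_squares(lambda p:model(p).ravel(),[515,375,0.45,80,-50,70],x_scale=[10,10,.1,10,10,10],loss='soft_l1')
p=r.x;print(np.round(p,3));print(np.round(model(p),1))
np.save("pose.npy",p)
for g in (.35,-.35):
    for s in (1,-1):
        y=s*58; 
        z=65+s*np.sin(g)*58+5
        P=s2w(p,[-25,y,z]);print(g,"L" if s>0 else "R",np.round(P), (proj("side",P)-[210,230])*5,(proj("top",P)-[130,180])*5.5)
for P in ([0,121,60],[0,0,123],[16,17,102],[156,17,119]):
    W=s2w(p,P);print(P,np.round(W),(proj("side",W)-[210,230])*5,(proj("top",W)-[130,180])*5.5)
E
python3 fit.py
```

```text
[ 5.20205e+02  3.72840e+02  5.18000e-01  8.50500e+01 -4.02890e+01
  6.88180e+01]
[[-0.1  0.1]
 [ 0.1 -0.1]
 [ 0.1 -0.2]
 [-0.  -0.1]
 [-0.2  0. ]
 [-0.   0.1]
 [-0.5 -0.2]
 [ 0.2 -0.3]
 [ 0.3 -0.4]
 [-0.1 -0.4]]
0.35 L [[470. 411.  90.]] [[456.57058162 222.6742787 ]] [[242.47760596 416.68751013]]
0.35 R [[527. 310.  50.]] [[394.29207242 155.64793181]] [[435.35018763 329.09242972]]
-0.35 L [[470. 411.  50.]] [[455.08112693 281.46739794]] [[256.13911699 422.58911321]]
-0.35 R [[527. 310.  90.]] [[394.63660306  99.77886231]] [[426.33386486 320.85359987]]
[0, 121, 60] [[460. 478.  60.]] [[446.56480424 354.37803583]] [[134.95746988 434.23428348]]
[0, 0, 123] [[520. 373. 123.]] [[380.72072159 116.52735528]] [[304.86443442 322.86955154]]
[16, 17, 102] [[526. 396. 102.]] [[360.6986955  171.21654487]] [[271.75363688 316.50021341]]
[156, 17, 119] [[647. 465. 119.]] [[ 99.13182554 189.50259428]] [[156.7962967   95.47847398]]
```

Run:
```python
import cv2
a=cv2.imread("pics/side0.png");b=cv2.imread("pics/top0.png")
cv2.imwrite("pics/s3.png",cv2.resize(a[110:280,160:390],None,fx=3.4,fy=3.4,interpolation=cv2.INTER_CUBIC))
cv2.imwrite("pics/t3.png",cv2.resize(b[60:320,210:400],None,fx=2.3,fy=2.3,interpolation=cv2.INTER_CUBIC))
```

```text
(no output)
```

View pics/s3.png

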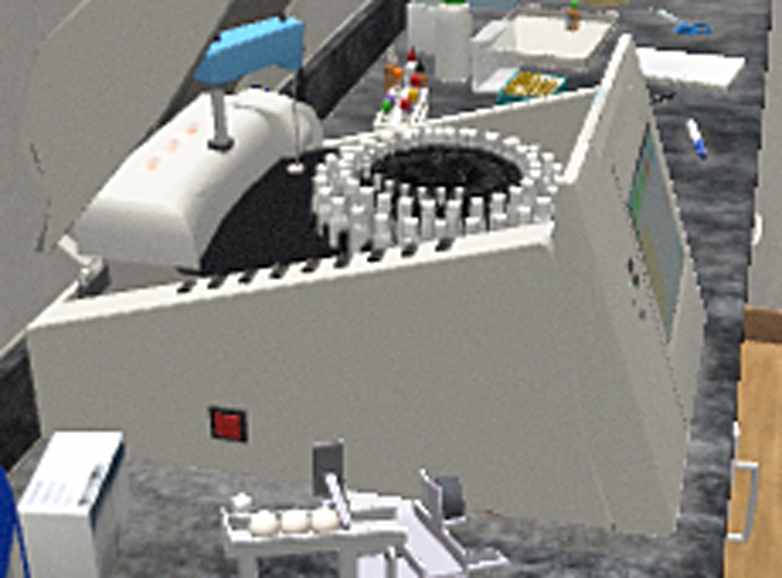

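View pics/t3.png

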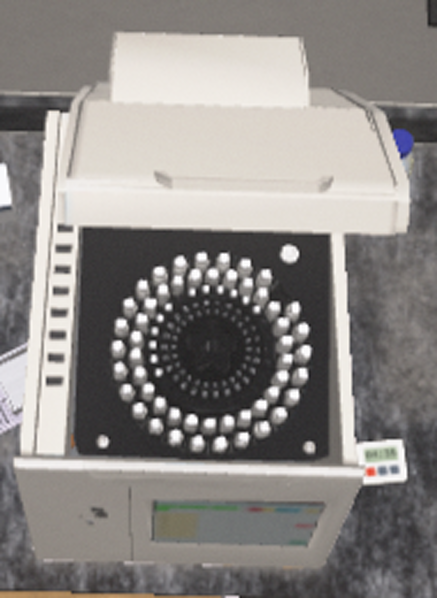

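```bash
cat >> h.py <<'E'
def tri(ps,pt):
    M=[]
    for c,p in (("side",ps),("top",pt)):
        C=CAL[c];R=cv2.Rodrigues(C["rvec"])[0];M.append(C["K"]@np.c_[R,C["tvec"]])
    X=cv2.triangulatePoints(M[0],M[1],np.array(ps,float).reshape(2,1),np.array(pt,float).reshape(2,1)).ravel();X=X[:3]/X[3]
    return X,proj("side",X)[0]-ps,proj("top",X)[0]-pt
def onz(c,p,z):
    C=CAL[c];R=cv2.Rodrigues(C["rvec"])[0];d=R.T@np.linalg.inv(C["K"])@[p[0],p[1],1];o=-R.T@C["tvec"];return o+d*(z-o[2])/d[2]
E
python3 - <<'E'
from h import *
np.set_printoptions(suppress=True,precision=1)
s3=lambda u,v:(160+u/3.4,110+v/3.4);t3=lambda u,v:(210+u/2.3,60+v/2.3)
print("panel top L",tri(s3(575,183),t3(15,462)))
print("panel top R",tri(s3(627,36),t3(367,466)))
print("deck front L",tri(s3(550,235),t3(38,455)))
print("deck back L",tri(s3(35,327),t3(50,115)))
print("bottom front side",onz("side",s3(675,532),0), "front top view", onz("top",t3(50,562),0))
print("bottom back",onz("side",s3(45,445),0))
print(tri(S(465,215),T(257,416)))
p=np.load("pose.npy")
for k,P in dict(pad=[-25,58,90],tab0=[69,-54,145],tab1=[69,-99,145]).items(): print(k,s2w(p,P), np.hypot(*s2w(p,P)[0,:2]))
w=tri(S(465,215),T(257,416))[0]-[p[0],p[1],0];c,s=np.cos(p[2]),np.sin(p[2]);print("pad in sorter",c*w[0]+s*w[1],-s*w[0]+c*w[1],w[2])
E
```

```text
panel top L (array([437.2, 248.6, 342. ]), array([-1.4, -0.2]), array([0. , 0.9]))
panel top R (array([ 442.9, -148.6,  342.8]), array([-1.5, -0.2]), array([0.1, 1.3]))
deck front L (array([453.1, 228.8, 285.8]), array([0.3, 0. ]), array([-0. , -0.2]))
deck back L (array([928.7, 247.1, 147.2]), array([-0.2, -0.1]), array([0. , 0.1]))
bottom front side [328.4 219.4   0. ] front top view [325.3 233.    0. ]
bottom back [949.3 228.8   0. ]
(array([469.1, 402.7,  89.2]), array([-0.8, -0.1]), array([0. , 0.4]))
pad [[469.8 410.9  90. ]] 624.0965734487113
tab0 [[606.9 360.1 145. ]] 705.6653220306988
tab1 [[629.2 321.  145. ]] 706.3035005266183
pad in sorter -29.673568495885547 51.21433424962164 89.2052376981274
```

Call:
jog_arm(increments=[[0,0,-5,0,0,0,0],[0,0,-5,0,0,0,0],[0,0,-5,0,0,0,0],[0,0,-5,0,0,0,0],[0,0,-5,0,0,0,0],[0,0,0,0,0,0,0]], squeeze=10)

```text
clock: 1.95
eef_pos: [152.4, -528.5, 481.1]
eef_rot: [3.135, 0.0, 0.281]
wrist_force: [0.5, 0.4, -0.5]
finger_gap: 37.7
```

```bash
python3 -c "
from cell import *
s=read_state();print(s['clock'],s['joints'].tolist(),s['eef_pos'].tolist(),s['eef_rot'],s['finger_gap'])"
```

```text
1.95 [-1.3565706897536716, 0.2595216556875576, 0.9991349301975577, -1.3803980205727732e-05, 1.8766962442175628, -0.06661809329916704] [152.43965160862848, -528.519285560692, 481.06624922867223] [3.13536755e+00 4.28482878e-04 2.80838199e-01] 37.71306217341275
```

```bash
cat > plan.py <<'E'
from h import *
from scipy.spatial.transform import Rotation as Ro
def plan(p0,rot0,wps,grip=0,dec=1):
    """wps: (pos, rpy, nrows). returns rows"""
    p=np.array(p0,float);R=Ro.from_euler('xyz',rot0);rows=[]
    for pos,rpy,n in wps:
        for k in range(n):
            f=1/(n-k); d=R.inv().apply((np.array(pos)-p)*f)/10
            w=np.degrees((R.inv()*Ro.from_euler('xyz',rpy)).as_rotvec())*f
            d=np.round(d,dec);w=np.round(w,dec)
            rows.append([*d.tolist(),*w.tolist(),grip])
            p=p+R.apply(d*10);R=R*Ro.from_rotvec(np.radians(w))
    print([[int(v) if v==int(v) else round(v,3) for v in r] for r in rows]);print(p,R.as_euler('xyz'))
    return rows
E
python3 - <<'E'
from plan import *
pi=np.pi
plan([152.4,-528.5,481],[pi,0,.281],[([330,-330,481],[pi,0,.281+.45],5),([420,0,481],[pi,0,.281+1.1],7),([450,250,440],[pi,0,1.85],5),([469,403,300],[pi,0,2.089],5)])
E
```

```text
[[4.5, -2.8, 0, 0, 0, -5.2, 0], [4.8, -2.4, 0, 0, 0, -5.1, 0], [4.9, -2, 0, 0, 0, -5.2, 0], [5.1, -1.5, 0, 0, 0, -5.1, 0], [5.2, -1.1, 0, 0, 0, -5.2, 0], [4.1, -2.6, 0, 0, 0, -5.3, 0], [4.3, -2.3, 0, 0, 0, -5.3, 0], [4.5, -1.8, 0, 0, 0, -5.3, 0], [4.7, -1.4, 0, 0, 0, -5.3, 0], [4.8, -1, 0, 0, 0, -5.3, 0], [4.9, -0.5, 0, 0, 0, -5.4, 0], [4.9, -0.1, 0, 0, 0, -5.3, 0], [5, -0.4, 0.8, 0, 0, -5.4, 0], [5, 0.1, 0.8, 0, 0, -5.4, 0], [5, 0.6, 0.8, 0, 0, -5.4, 0], [5, 1.1, 0.8, 0, 0, -5.3, 0], [4.8, 1.5, 0.9, 0, 0, -5.4, 0], [2.8, 1.2, 2.8, 0, 0, -2.7, 0], [2.8, 1.3, 2.8, 0, 0, -2.7, 0], [2.7, 1.5, 2.8, 0, 0, -2.8, 0], [2.6, 1.6, 2.8, 0, 0, -2.7, 0], [2.6, 1.8, 2.8, 0, 0, -2.8, 0]]
[469.41323491 403.02839695 300.        ] [3.14159265 0.         2.08916111]
```

Call:
jog_arm(increments=[[4.5,-2.8,0,0,0,-5.2,0],[4.8,-2.4,0,0,0,-5.1,0],[4.9,-2,0,0,0,-5.2,0],[5.1,-1.5,0,0,0,-5.1,0],[5.2,-1.1,0,0,0,-5.2,0],[4.1,-2.6,0,0,0,-5.3,0],[4.3,-2.3,0,0,0,-5.3,0],[4.5,-1.8,0,0,0,-5.3,0],[4.7,-1.4,0,0,0,-5.3,0],[4.8,-1,0,0,0,-5.3,0],[4.9,-0.5,0,0,0,-5.4,0],[4.9,-0.1,0,0,0,-5.3,0],[5,-0.4,0.8,0,0,-5.4,0],[5,0.1,0.8,0,0,-5.4,0],[5,0.6,0.8,0,0,-5.4,0],[5,1.1,0.8,0,0,-5.3,0],[4.8,1.5,0.9,0,0,-5.4,0],[0,0,0,0,0,0,0]])

```text
clock: 4.2
eef_pos: [449.7, 252.2, 433.7]
eef_rot: [-3.137, 0.0, 1.854]
wrist_force: [-0.7, 0.2, -0.9]
finger_gap: 0.4
```

Run:
```python
from cell import *
import cv2
s=read_state();print(s['clock'],s['joints'].tolist(),s['eef_pos'].tolist(),s['eef_rot'],s['finger_gap'],s['wrist_force'])
cv2.imwrite("pics/s10.png",camera("side")["image"][:,:,::-1])
```

```text
4.2 [0.43992155331579325, 0.1611429217254806, 1.223857306181849, 0.0002132914132878255, 1.7609534818710666, 0.15655628380550285] [449.7498502846815, 252.1995239708879, 433.74180041770114] [-3.13725225e+00  4.72905432e-04  1.85420248e+00] 0.41103884419612924 [-0.73283571  0.24187899 -0.90718344]
```

View pics/s10.png

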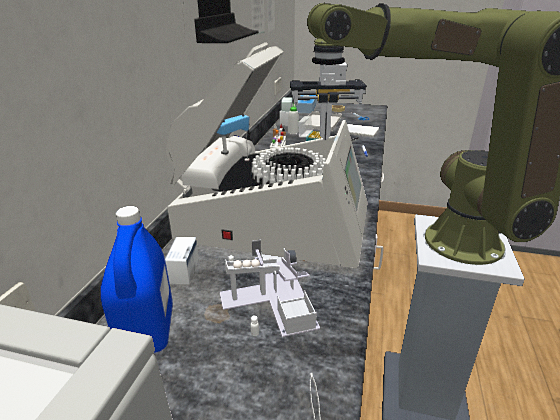

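Run:
```python
import numpy as np
D=[(.30045,.30045+1.52161,549.77,226.9),(.25952,.25952+.99913,550.06,481.07),(.16114,.16114+1.22386,515.64,433.74)]
A=[];b=[]
for i,j in((0,1),(0,2),(1,2)):
    f=lambda q,p:(np.array([np.sin(q),np.sin(p),np.cos(p)]),np.array([np.cos(q),np.cos(p),-np.sin(p)]))
    a=f(*D[i][:2]);c=f(*D[j][:2])
    A+=[a[0]-c[0],a[1]-c[1]];b+=[D[i][2]-D[j][2],D[i][3]-D[j][3]]
x=np.linalg.lstsq(A,b,rcond=None);print(x)
L2,L3,a3=x[0]
for q,p,r,z in D: print(r-L2*np.sin(q)-L3*np.sin(p)-a3*np.cos(p), z-L2*np.cos(q)-L3*np.cos(p)+a3*np.sin(p), "L2*cos",L2*np.cos(q))
```

```text
(array([443.84148144, 446.7354081 ,  45.53478362]), array([0.20745028]), np.int32(3), array([0.72338909, 0.71628582, 0.14316205]))
-2.9711663098665664 -41.882951379298284 L2*cos 423.9588958194004
-2.968581061456378 -41.76760607492847 L2*cos 428.9786795749494
-3.029953460842659 -42.125498882047495 L2*cos 438.09152355043096
```

Run:
```python
from h import *
for z in (434,600,650,700,750): print(z,proj("side",[450,252,z]))
from plan import *
pi=np.pi
# planned wrist for tab: forearm line
for r,z in((706,140),(706,200),(624,85),(624,70)):
    from scipy.optimize import fsolve
    L2,L3,a3=443.8,446.7,45.5
    q=fsolve(lambda q:[L2*np.sin(q[0])+L3*np.sin(q[1])+a3*np.cos(q[1])-3-r,L2*np.cos(q[0])+L3*np.cos(q[1])-a3*np.sin(q[1])-42-z],[.6,1.9])
    print(r,z,q,"elbow rel TCP",L2*np.sin(q[0])-3-r,L2*np.cos(q[0])-42-z)
plan([449.7,252.2,433.7],[pi,0,1.854],[([469,403,250],[pi,0,2.089],5),([462,404,180],[pi,0,2.089],2)])
print(s2w(np.load("pose.npy"),[[-30,60,100],[-30,55,100],[-32,58,100],[30,-36,200],[69,-36,130]]))
```

```text
434 [[324.4079907  130.11324198]]
600 [[327.81351125  61.55145201]]
650 [[328.95690406  38.53204664]]
700 [[330.16265778  14.25715776]]
750 [[331.43601718 -11.37880566]]
706 140 [0.70581734 1.82356644] elbow rel TCP -421.1264193482561 155.76802921937997
706 200 [0.66291523 1.71174852] elbow rel TCP -435.87782164883384 107.8038245827421
624 85 [0.59327873 2.03574508] elbow rel TCP -378.87920453466177 240.95993104908558
624 70 [0.61181257 2.06327647] elbow rel TCP -372.10249956718394 251.29836811235828
[[2.8, 1.2, 3.7, 0, 0, -2.7, 0], [2.7, 1.3, 3.7, 0, 0, -2.7, 0], [2.7, 1.5, 3.7, 0, 0, -2.7, 0], [2.6, 1.6, 3.6, 0, 0, -2.7, 0], [2.5, 1.7, 3.7, 0, 0, -2.7, 0], [0.2, -0.3, 3.5, 0, 0, 0, 0], [0.2, -0.2, 3.5, 0, 0, 0, 0]]
[462.25791161 404.09392718 179.7       ] [3.14159265 0.         2.08961945]
[[464.43951879 410.12665099 100.        ]
 [466.91430888 405.78206654 100.        ]
 [463.69160105 407.39890117 100.        ]
 [564.09050192 356.40811078 200.        ]
 [597.97826058 375.71147352 130.        ]]
```

Call:
jog_arm(increments=[[2.8,1.2,3.7,0,0,-2.7,0],[2.7,1.3,3.7,0,0,-2.7,0],[2.7,1.5,3.7,0,0,-2.7,0],[2.6,1.6,3.6,0,0,-2.7,0],[2.5,1.7,3.7,0,0,-2.7,0],[0.5,-0.1,3.5,0,0,0,0],[0.2,-0.2,3.5,0,0,0,0],[0,0,2,0,0,0,0],[0,0,2,0,0,0,0],[0,0,0,0,0,0,0]])

```text
clock: 5.5
eef_pos: [463.5, 403.8, 141.4]
eef_rot: [-3.139, 0.0, 2.084]
wrist_force: [0.3, 0.2, 0.5]
finger_gap: 0.5
```

Run:
```python
from cell import *
import cv2
from h import *
s=read_state();print(s['clock'],s['eef_pos'].tolist(),s['eef_rot'],s['wrist_force'])
p=np.load("pose.npy");w=s['eef_pos'][:2]-p[:2];c,q=np.cos(p[2]),np.sin(p[2]);print(c*w[0]+q*w[1],-q*w[0]+c*w[1])
cv2.imwrite("pics/s11.png",cv2.resize(camera("side")["image"][150:340,200:350,::-1],None,fx=3.1,fy=3.1,interpolation=cv2.INTER_CUBIC))
```

```text
5.5 [463.5163765585152, 403.82858575709594, 141.44977707871277] [-3.13920999e+00  4.52314033e-04  2.08361712e+00] [0.28086416 0.17072669 0.45623577]
-33.919411765068006 54.984421403918844
```

View pics/s11.png

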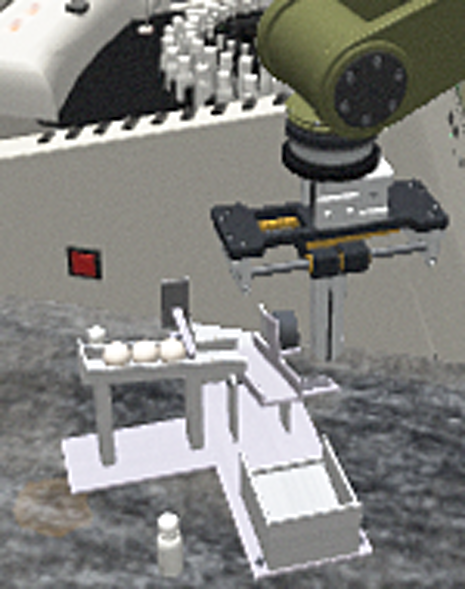

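Call:
jog_arm(increments=[[0.3,0.3,1,0,0,0,0],[0,0,1.2,0,0,0,0],[0,0,1,0,0,0,0],[0,0,1,0,0,0,0],[0,0,1,0,0,0,0],[0,0,1,0,0,0,0],[0,0,0,0,0,0,0],[0,0,0,0,0,0,0]])

```text
clock: 6.55
eef_pos: [464.8, 409.5, 80.7]
eef_rot: [3.141, -0.0, 2.085]
wrist_force: [-0.4, -0.6, 0.6]
finger_gap: 0.2
```

Run:
```python
from cell import *
import cv2
from h import *
s=read_state();print(s['clock'],s['eef_pos'].tolist(),s['eef_rot'],s['wrist_force'])
cv2.imwrite("pics/s12.png",cv2.resize(camera("side")["image"][150:340,200:350,::-1],None,fx=3.1,fy=3.1,interpolation=cv2.INTER_CUBIC))
```

```text
6.55 [464.82766656669844, 409.51930745532894, 80.74300822327058] [ 3.14113143e+00 -8.13213044e-05  2.08544379e+00] [-0.43092569 -0.5527479   0.57376563]
```

View pics/s12.png

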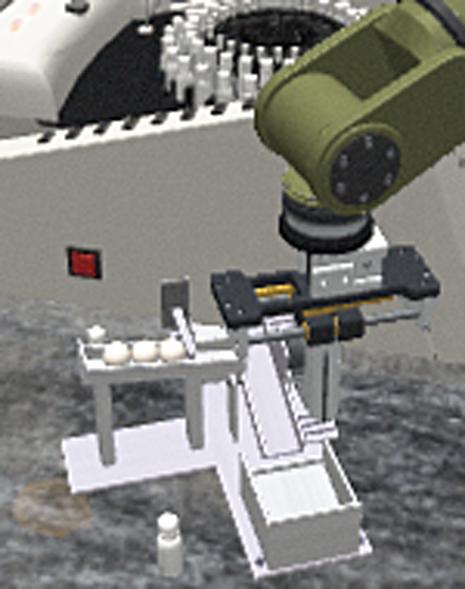

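Run:
```python
from plan import *
pi=np.pi; p=np.load("pose.npy")
a=s2w(p,[69,-34,0])[0];b=s2w(p,[69,-78,0])[0];print(a,b)
plan([464.8,409.5,80.7],[pi,0,2.087],[([464.8,409.5,220],[pi,0,2.087],3),([a[0],a[1],220],[pi,0,1.77],5),([a[0],a[1],175],[pi,0,1.77],2)])
```

```text
[596.98834455 377.44930729   0.        ] [618.76649737 339.21696418   0.        ]
[[0, 0, -4.6, 0, 0, 0, 0], [0, 0, -4.7, 0, 0, 0, 0], [0, 0, -4.6, 0, 0, 0, 0], [-1.9, 2, 0, 0, 0, 3.6, 0], [-1.7, 2.1, 0, 0, 0, 3.6, 0], [-1.6, 2.2, 0, 0, 0, 3.7, 0], [-1.5, 2.3, 0, 0, 0, 3.6, 0], [-1.3, 2.4, 0, 0, 0, 3.7, 0], [0, 0, 2.2, 0, 0, 0, 0], [0, 0, 2.3, 0, 0, 0, 0]]
[597.47849122 377.18754615 174.7       ] [ 3.14159265e+00 -2.22044605e-16  1.76935008e+00]
```

Call:
jog_arm(increments=[[0,0,-4.6,0,0,0,0],[0,0,-4.7,0,0,0,0],[0,0,-4.6,0,0,0,0],[-1.9,2,0,0,0,3.6,0],[-1.7,2.1,0,0,0,3.6,0],[-1.6,2.2,0,0,0,3.7,0],[-1.5,2.3,0,0,0,3.6,0],[-1.3,2.4,0,0,0,3.7,0],[0,0,2.2,0,0,0,0],[0,0,0,0,0,0,0],[0,0,0,0,0,0,0]])

```text
clock: 7.98
eef_pos: [597.3, 377.2, 198.7]
eef_rot: [3.14, -0.0, 1.768]
wrist_force: [-0.1, 1.0, 0.5]
finger_gap: 0.2
```

Run:
```python
from cell import *
import cv2
from h import *
s=read_state();print(s['clock'],s['eef_pos'].tolist(),s['eef_rot'],s['wrist_force'])
p=np.load("pose.npy");w=s['eef_pos'][:2]-p[:2];c,q=np.cos(p[2]),np.sin(p[2]);print(c*w[0]+q*w[1],-q*w[0]+c*w[1])
a=cv2.resize(camera("side")["image"][160:320,200:320,::-1],None,fx=3.7,fy=3.7,interpolation=cv2.INTER_CUBIC)
b=cv2.resize(camera("top")["image"][170:280,130:230,::-1],(350,592),interpolation=cv2.INTER_CUBIC)
cv2.imwrite("pics/s13.png",cv2.hconcat([a,b]))
```

```text
7.975 [597.2971280614205, 377.1803815828683, 198.66366233551685] [ 3.14045045e+00 -3.82797895e-04  1.76825327e+00] [-0.06964286  1.00848251  0.47980247]
69.13520027528449 -34.38650896835517
```

View pics/s13.png

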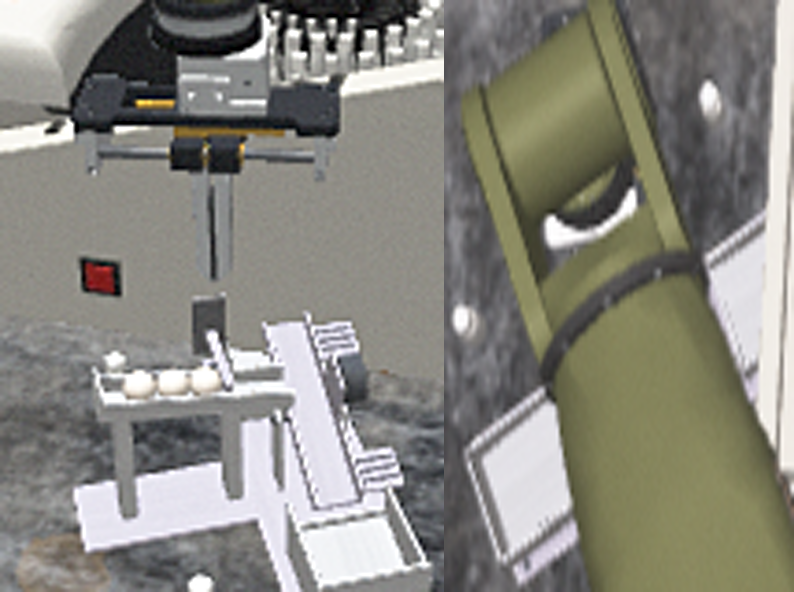

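Call:
jog_arm(increments=[[0,0,2,0,0,0,0],[0,0,2,0,0,0,0],[0,0,1.1,0,0,0,0],[0,0,0,0,0,0,0]])

```text
clock: 8.57
eef_pos: [597.1, 376.8, 145.7]
eef_rot: [-3.14, 0.0, 1.768]
wrist_force: [-0.1, -0.0, 1.2]
finger_gap: 0.5
```

Run:
```python
from cell import *
import cv2
from h import *
s=read_state();print(s['clock'],s['eef_pos'].tolist(),s['eef_rot'],s['wrist_force'])
a=cv2.resize(camera("side")["image"][180:300,200:320,::-1],None,fx=4.9,fy=4.9,interpolation=cv2.INTER_CUBIC)
cv2.imwrite("pics/s14.png",a)
```

```text
8.575 [597.068998884604, 376.8023664066901, 145.65921632030992] [-3.14029267e+00  4.27958438e-04  1.76790281e+00] [-0.08659897 -0.02707423  1.17424484]
```

View pics/s14.png

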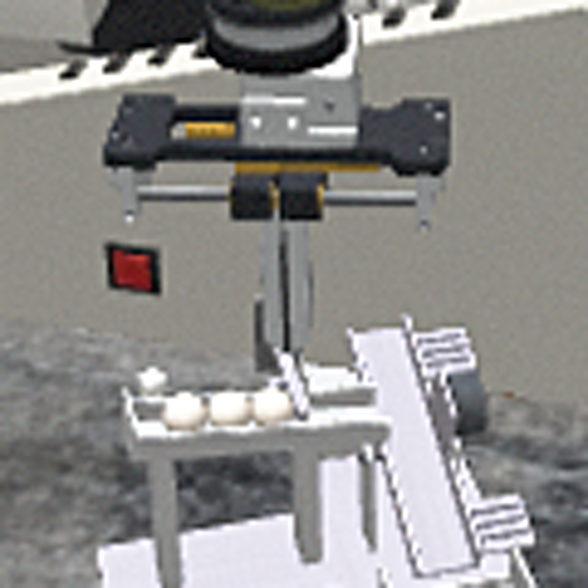

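Call:
jog_arm(increments=[[-0.47,0.16,0,0,0,0,0],[-0.47,0.16,0,0,0,0,0],[-0.47,0.16,0,0,0,0,0],[-0.47,0.16,0,0,0,0,0],[-0.47,0.16,0,0,0,0,0],[-0.47,0.16,0,0,0,0,0],[-0.47,0.16,0,0,0,0,0],[-0.47,0.16,0,0,0,0,0],[-0.47,0.16,0,0,0,0,0],[0,0,0,0,0,0,0],[0,0,0,0,0,0,0]])

```text
clock: 10.0
eef_pos: [619.7, 338.3, 146.4]
eef_rot: [-3.142, 0.0, 1.768]
wrist_force: [-0.5, 0.2, -0.1]
finger_gap: 0.1
```

Run:
```python
from cell import *
import cv2
from h import *
s=read_state();print(s['clock'],s['eef_pos'].tolist(),s['eef_rot'],s['wrist_force'])
p=np.load("pose.npy");w=s['eef_pos'][:2]-p[:2];c,q=np.cos(p[2]),np.sin(p[2]);print(c*w[0]+q*w[1],-q*w[0]+c*w[1])
a=cv2.resize(camera("side")["image"][200:340,200:340,::-1],None,fx=4.2,fy=4.2,interpolation=cv2.INTER_CUBIC)
cv2.imwrite("pics/s15.png",a)
```

```text
10.0 [619.6901834220895, 338.25012433335735, 146.3923067744858] [-3.14154806e+00  5.60502312e-05  1.76778415e+00] [-0.4579387   0.24545552 -0.10630011]
69.32406127373366 -79.29728929359948
```

View pics/s15.png

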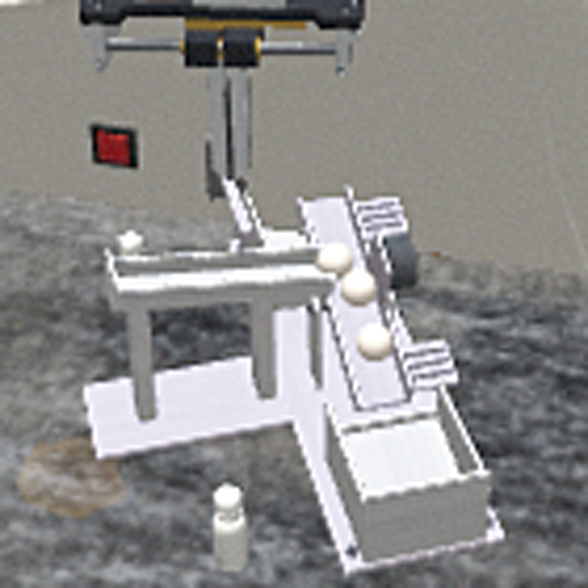

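Stop open, balls rolling down the gate to the left. Now back off from the tab and raise.

Call:
jog_arm(increments=[[0.4,-0.1,0,0,0,0,0],[0.4,-0.1,0,0,0,0,0],[0,0,-3,0,0,0,0],[0,0,-4,0,0,0,0],[0,0,-4,0,0,0,0],[0,0,0,0,0,0,0],[0,0,0,0,0,0,0],[0,0,0,0,0,0,0],[0,0,0,0,0,0,0],[0,0,0,0,0,0,0],[0,0,0,0,0,0,0],[0,0,0,0,0,0,0],[0,0,0,0,0,0,0],[0,0,0,0,0,0,0]])

```text
clock: 11.8
eef_pos: [616.2, 345.7, 256.5]
eef_rot: [3.141, -0.0, 1.768]
wrist_force: [-0.1, -0.1, 0.9]
finger_gap: 0.6
```

Run:
```python
from cell import *
import cv2
from h import *
s=read_state();print(s['clock'],s['eef_pos'].tolist(),s['wrist_force'])
P=camera("side");a=cv2.resize(P["image"][200:340,200:340,::-1],None,fx=4.2,fy=4.2,interpolation=cv2.INTER_CUBIC)
cv2.imwrite("pics/s16.png",a)
Q=camera("top")
b=cv2.resize(Q["image"][170:290,120:240,::-1],None,fx=4.2,fy=4.2,interpolation=cv2.INTER_CUBIC);cv2.imwrite("pics/t16.png",b)
p=np.load("pose.npy");c,q=np.cos(p[2]),np.sin(p[2])
for X in (P,Q):
    R=cv2.Rodrigues(X["rvec"])[0]
    for d in recognise(X,"ball_1_center"):
        W=R.T@(np.array(d["centre"])-np.ravel(X["tvec"]));w=W[:2]-p[:2];print(np.round([c*w[0]+q*w[1],-q*w[0]+c*w[1],W[2]]),d["conf"])
```

```text
11.8 [616.2055976538469, 345.6801818054454, 256.4889109637464] [-0.13851527 -0.12586132  0.9426844 ]
[  4. 152.  35.] 0.49
```

View pics/s16.png

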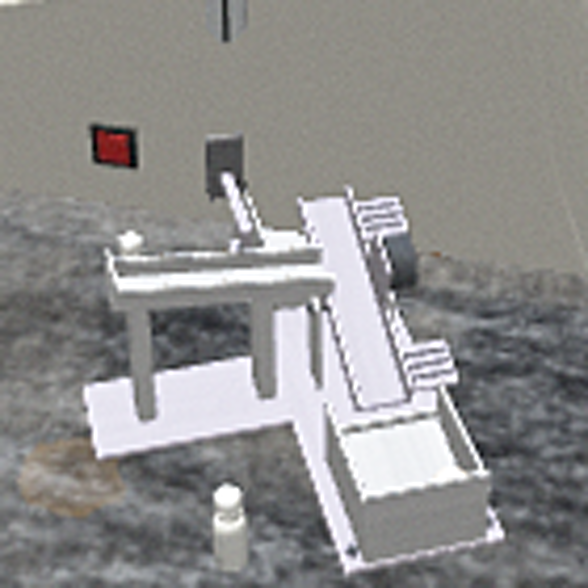

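View pics/t16.png

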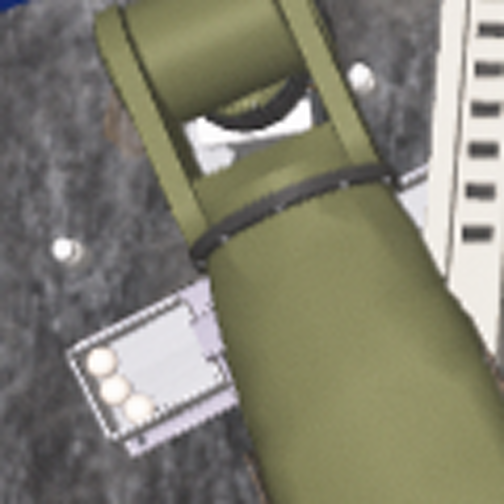

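Call:
jog_arm(increments=[[0,0,-2,0,0,0,0],[0,0,0,0,0,0,0],[0,0,0,0,0,0,0],[0,0,0,0,0,0,0],[0,0,0,0,0,0,0],[0,0,0,0,0,0,0],[0,0,0,0,0,0,0],[0,0,0,0,0,0,0],[0,0,0,0,0,0,0],[0,0,0,0,0,0,0],[0,0,0,0,0,0,0],[0,0,0,0,0,0,0]])

```text
clock: 13.5
eef_pos: [616.2, 345.7, 276.5]
eef_rot: [3.142, -0.0, 1.768]
wrist_force: [-0.0, 0.0, -0.1]
finger_gap: 0.1
```

Run:
```python
from cell import *
import cv2
from h import *
Q=camera("top");b=cv2.resize(Q["image"][170:290,120:240,::-1],None,fx=4.2,fy=4.2,interpolation=cv2.INTER_CUBIC)
o=cv2.imread("pics/t16.png");print(cv2.absdiff(o,b)[330:470,60:210].mean())
p=np.load("pose.npy");c,q=np.cos(p[2]),np.sin(p[2])
for u in ((100,361),(114,388),(138,408)):
    W=onz("top",(120+u[0]/4.2,170+u[1]/4.2),17);w=W[:2]-p[:2];print(np.round([c*w[0]+q*w[1],-q*w[0]+c*w[1]]))
print(read_state()['clock']); sign_off()
```

```text
0.9655873015873015
[ 33. 155.]
[  9. 154.]
[-13. 145.]
13.55
the job is handed in; nothing more can be done
```

I rocked the gate over, opened the feed stop, and all three balls rolled into the left bin. The job is handed in at 13.6 s of the 48 s allowed.

- **Gate:** it started with the left end up. I pressed the left pad down with the closed fingertips, and the side picture showed it lying on the left stop before I touched the feed stop.
- **Stop:** I pushed the tab about 37 mm to the right. That distance comes from the tool's travel; I did not measure the stop itself.
- **Balls:** the last two top pictures, about 1.6 s apart, show three balls in the left bin, against its outer wall and unchanged between the two.
- **Arm:** it ended raised clear of everything, with the wrist force near zero.

**Checks that did not fully agree:**
- My pixel estimate put one ball at x = 33 mm in the sorter frame. That is inside the ±36 mm limit, but a 12 mm radius ball between the bin walls cannot sit beyond about 23 mm. I put this down to about 10 mm of pixel and calibration error, because the picture shows the ball inside the walls.
- The network found only one ball in the top picture and none in the side picture, where the bin wall hides them. The count of three is from looking at the picture.
- I did not measure the bottles, dish and timer again. The two white bottles look unmoved in the last pictures, and the tool never went near the others.

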